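# Inspect a cast rosette through a loupe on the light pad

## Task

Slide the light pad's dimmer along its track until its grip lines up with the preset pointer beside the track. Then take the loupe from its rest by the handle and hold it level and still, its lens centred over the round rosette (not the square tile) and at the height of the collar on the focus post; finish while still holding it there, with the dimmer left at the pointer. Do not shift the two samples, and do not push about or knock over the other things on the desk.

Things in the scene. Friction and masses are not known exactly. Their poses are not given: they have to be found in the camera images.
- dimmer_top (a point): Top centre of the dimmer's grip, a black upright block 28 (x) by 20 (y, along the track) by 40 mm tall; its top is 54.5 mm above the desk, and below the grip lies an aluminium track housing 40 wide, 170 long and 14 mm high. The grip slides along its own +y axis, away from its start, with about 1.5 N friction, and stays where it is left.
- dimmer (a joint): Travel of the dimmer's grip in m, 0 to 0.12; grows along the grip's own +y.
- pointer: Small fixed black tab, 12 mm high, 22 mm long, standing against one long side of the dimmer's housing (its +x side); origin on the desk where it touches the housing, 20 mm from the track's middle line. Its axes are parallel to the dimmer's: the dimmer is set when the grip's middle has the same place along y as the tab's middle.
- loupe_grip (a point): Middle (width and height) of the loupe's dark wooden handle, a bar 18 wide (y), 20 high and 102 mm long (x). The point is 70 mm behind (-x) the lens centre and 40 mm above the desk on the rest. The handle spans 35 to 137 mm behind the lens centre, with 24 mm of free space under it from 31 to 118 mm behind.
- loupe_lens (a point): Centre of the loupe's lens, in a steel ring of 72 mm outer diameter and 12 mm height; x points from the handle to the lens, z is square to the lens (up). Level means z vertical. Same height as loupe_grip when level.
- rest: Fixed wooden rest under the loupe: base plate 185 (x) by 62 by 6 mm, one block 62 mm square under the ring (34 mm high), one of 18 by 34 mm under the handle's end (30 mm high). Origin under its middle on the desk; the lens lies 50 mm ahead (+x) of it.
- loupe: The whole loupe, loose, about 0.11 kg (0.09 to 0.14); origin 10 mm below the lens centre.
- pad: Fixed flat light pad, 150 (x) by 220 (y) by 10 mm, white top in an aluminium frame; origin on the desk under its middle. The focus post, a steel rod 10 mm thick with its top 185 mm above the desk, stands on it 60 mm along +x from the middle. The rosette and the tile lie on it, about 20 mm to -x of the middle and 50 mm to either side.
- collar: Dark collar on the focus post, a disc 32 mm in diameter and 8 mm thick, fixed at a height that differs from start to start (96 to 146 mm above the desk); origin at the middle of its underside.
- collar_mid (a point): Middle of the collar's thickness on the post's axis: the height at which the lens centre is to be held.
- rosette_center (a point): Centre of the rosette, a round brass casting 36 mm in diameter, 5 mm thick with small knobs in a circle on top (11 mm in all), loose on the light pad; 2.5 mm above the pad's top.
- tile_center (a point): Centre of the square brass tile, 34 mm square and 5 mm thick (8 mm in all), loose on the light pad; not to be inspected.
- candle_c (a point): Middle of a thick yellow candle, 74 mm in diameter, 95 mm tall.
- figurine_c (a point): Middle of a white ceramic figurine, 52 mm wide, 124 mm tall.
- penpot_c (a point): Middle of a blue ceramic pot, 72 mm in diameter, with pens that reach about 180 mm above the desk.
- spectacles_c (a point): Spectacles standing open, 115 (y) by 140 (-x) by 38 mm tall; point at the middle.
- pencil_c (a point): Middle of a flat wooden pencil, 180 mm long, 9 wide, 7 mm high, along x.
Things that resemble listed ones, but are neither listed nor needed, are in the scene too. Of the things that look like the rest, the middle-sized one is meant.

How it is judged:
By the outcome, as a careful person would: the job done as asked, in the order asked, and still so for the second after the job is handed in, while the arm keeps its last pose, push and grip.
It also fails if it takes over 51 s, if anything falls off the work surface, if the arm or the gripper's body presses on something with over 40 N, if the wrist force passes 120 N, or if a joint passes its speed limit or range.

## Robot

A 6-joint arm with a two-finger parallel gripper is mounted at the origin on the work surface. World frame = base frame: x ahead of the robot, y to its left, z up, the work surface at z = 0. Lengths are in m, angles in rad, forces in N, time in s.
With the tool pointing down it reaches from about 0.35 to 0.975 m from the base axis. Payload 4.9 kg.
Tool frame: the origin (TCP) lies midway between the tips of the shut fingers; the grasp point (between the pads) lies 19 mm behind it; z points along the fingers, y is the direction in which the jaws open and shut (so a half turn about z gives the same grasp; the last joint's range is limited). The gripper opens to 85 mm and grips with 20 to 120 N. Pads are 22 mm wide; open, the fingers measure 114 mm over their backs; the gripper's body (76 mm by 85 mm) begins 54 mm behind the grasp point. The pads swing forward as they close: fully open they stand 13 mm farther back than shut.
Start: joints at [0.997, 0.053, 1.613, -0, 1.476, -0.119], TCP at [0.275, 0.561, 0.231] pointing down, gripper open.
Joint ranges: [-3.01, 3.01], [-1.01, 2.22], [0.06, 2.58], [-1.02, 4.17], [0.09, 2.62], [-3.14, 3.14]. Speed limits (rad/s): [2.57, 2.57, 3.14, 3.14, 3.14, 3.14].

## Interface

Orientations are given as a unit quaternion [w, x, y, z].
In Python, from plant import state, grab_frame, camera_params, job_done, boxes_of gives the robot as it stands.
- The arm moves only by the tool step_arm, never from a script. Its argument "steps" is a list of rows, each a list of 4 numbers: the shift along the tool's x, y, z in mm, then the turn about the tool's z in degrees. A call has 1 to 8 rows; each row shifts and turns the pose as measured when the row begins, along the tool's axes as they then stand; what a row does not reach is not made up. A row lasts 1/10 s, in which the tool goes at most 50 mm and 8.59 degrees, less where a joint would pass 70% of its speed; a pose out of reach is approached as far as the arm can. A call is refused whole if a number of a shift passes 50 or a number of a turn 8.59, either way. A call with a gripper value outside its range is refused whole. "claw" is the opening in per cent of the stroke, from 0 (shut) to 100 (fully open), set as the call begins (left out, the last holds). The fingers move at their own pace and stop on an object; the grip force is fixed at half the most. Time passes only in rows, so rows that do not move let the fingers close. It gives the time, the measured TCP pose, the force and the opening at its end, in the units of the state.
- state(): the state, without advancing time (a new reading comes with each control period).
- grab_frame(name): name is "scene" or "top"; returns (picture, depth): 480x640x3 uint8, red, green, blue; 480x640 float32, m along the optical axis (not along the pixel's ray), 0 where there is no reading.
- camera_params(name): a dict with "mtx" (3x3 intrinsics, pixels), "k1" (the pictures are not rectified: a ray, as slopes to the right and down, at radius r is drawn at 1 + k1 r^2 times it, then the intrinsics apply), "extrinsics" (4x4, takes a point from camera to world coordinates). Camera axes: x right, y down, z forward; pixel columns grow to the right and rows downward; lengths in m; the calibration is good to about 2 mm. A picture is of the moment at which its call begins. camera_params takes no time and is no camera call.
- job_done(): hands the job in, once; it reports no verdict.
Trained networks look in the newest picture that a camera, given by its name, has taken for a name from the list of things; names that differ only in an ending like _2 or _b are one class to them, and where a whole thing is asked for, a point or a joint stands for the part that bears it (a point fixed in the world has none). Each returns a list of dicts, best first, with "p" (0 to 1); they miss things now and then, are a little off and sometimes report something else, mostly with a low value. They report only what shows in the picture. A call takes as long as a camera call. They do not tell look-alikes from the thing itself.
- boxes_of(camera, label): "box" ([left, top, width, height] in pixels, round what is visible of it).
The state is a dict: "time": time; "joint_pos": joint angles; "joint_vel": joint speeds; "joint_efforts": joint torques, N m; "tool_pos": TCP position; "tool_rot": TCP orientation; "contact_force": force on the tool from outside, world axes, zero at the start; "ft_torque": the same for the moment, N m; "gripper_width": opening from 0.0 (shut) to 1.0 (fully open).
Only numpy, scipy, OpenCV 4.12 (cv2) and the standard library are available. Lean on these libraries where they do the work, as an engineer would, in place of code of your own. Each camera call takes 0.05 s, during which the arm holds its last target. There are 200 camera calls.

## Working session

There is one attempt and no reset: what is moved stays moved. The work goes in short steps, Python scripts to look and compute and a tool call to move; the robot and the scene stay as the last step left them, time stands still between calls to the robot, and variables do not carry over. Pictures are saved under pics/ and viewed, about 8 in all and at most 12, crops included, and the job is handed in when it is done.

Besides the shell and the picture viewer there is one more tool, called after ">>>" as name([rows], argument=value, ...), one row to a line, values as JSON. step_arm: Moves the arm, as the interface text tells. Its arguments: {"type":"object","properties":{"steps":{"type":"array"},"claw":{"type":"number"}},"required":["steps"]}

```bash
ls; mkdir -p pics
cat > h.py <<'E'
import numpy as np, cv2
from plant import *
def snap(n):
    im,d=grab_frame(n); np.savez(f'/tmp/{n}.npz',im=im,d=d); return im,d
def save(im,name): cv2.imwrite(f'pics/{name}.png',im[...,::-1])
def w(n,u,v,z):
    """depth array z (m along axis) -> world"""
    c=camera_params(n); K=np.array(c['mtx'],float); E=np.array(c['extrinsics'])
    u=np.atleast_1d(u).astype(float);v=np.atleast_1d(v).astype(float)
    p=cv2.undistortPoints(np.stack([u,v],1)[:,None],K,np.array([c['k1'],0,0,0.]))[:,0]
    P=np.c_[p,np.ones(len(p))]*np.atleast_1d(z)[:,None]
    return P@E[:3,:3].T+E[:3,3]
def cloud(n,d):
    v,u=np.mgrid[:480,:640]; return w(n,u.ravel(),v.ravel(),d.ravel()).reshape(480,640,3)
E
python3 - <<'E'
from h import *
for n in ('scene','top'):
    im,d=snap(n); save(im,n+'0'); print(n,camera_params(n)); C=cloud(n,d); np.save(f'/tmp/C_{n}.npy',C)
    for l in ['dimmer_top','pointer','loupe','rest','pad','collar','rosette_center','tile_center','candle_c','figurine_c','penpot_c','spectacles_c','pencil_c']:
        for b in boxes_of(n,l):
            x,y,W,H=b['box']; q=C[int(y+H/2),int(x+W/2)]
            if b['p']>.3: print(l,np.round(b['box']),round(b['p'],2),q.round(3))
print(state())
E
```

```text
pics
scene {'mtx': array([[506.16639829,   0.        , 324.77620653],
       [  0.        , 506.16639829, 233.93654856],
       [  0.        ,   0.        ,   1.        ]]), 'k1': 0.0235740834562718, 'extrinsics': array([[ 0.52451862,  0.49850633, -0.69019682,  1.32346694],
       [ 0.85135498, -0.29885603,  0.43113777, -0.45760683],
       [ 0.00865542, -0.81374229, -0.58116139,  0.74936782],
       [ 0.        ,  0.        ,  0.        ,  1.        ]])}
dimmer_top [197. 288.  16.  23.] 0.71 [ 0.554 -0.263  0.045]
pointer [148. 321.  10.  12.] 0.58 [ 0.537 -0.368  0.006]
loupe [400. 198.  44.  45.] 0.66 [0.565 0.301 0.048]
rest [393. 208.  52.  46.] 0.89 [0.589 0.271 0.044]
rest [335. 155.  69.  55.] 0.68 [0.342 0.299 0.048]
rest [370. 330.  66.  60.] 0.67 [ 0.871 -0.005  0.024]
pad [262. 234. 117.  93.] 0.63 [ 0.594 -0.011  0.01 ]
collar [326. 250.  19.  10.] 0.54 [ 0.67  -0.025  0.142]
rosette_center [289. 281.  18.  14.] 0.55 [ 0.593 -0.068  0.017]
candle_c [435. 251.  42.  56.] 0.55 [0.789 0.196 0.068]
figurine_c [260. 336.  28.  60.] 0.74 [ 0.792 -0.225  0.064]
penpot_c [156. 3
[... 1878 characters left out ...]
142]
{'time': 1.4, 'joint_pos': array([ 9.97022415e-01,  5.26965205e-02,  1.61292584e+00,  7.84886890e-06,
        1.47599848e+00, -1.18989877e-01]), 'joint_vel': array([ 0.00109673,  0.00057128,  0.00124544, -0.00071521,  0.00044936,
       -0.00016191]), 'joint_efforts': array([-1.30030046e-03, -3.93676615e+01, -3.70453799e+01, -1.72972823e-04,
        5.73125617e-04,  6.95620926e-06]), 'tool_pos': array([0.27451871, 0.5614517 , 0.23129028]), 'tool_rot': array([-8.45882967e-06,  2.25437808e-01,  9.74257561e-01, -1.19283221e-05]), 'contact_force': array([-0.87799548,  0.47698795,  0.00144651]), 'ft_torque': array([-0.02116783,  0.01376359, -0.01110281]), 'gripper_width': 1.0007901494552156}
```

View both.

View pics/scene0.png

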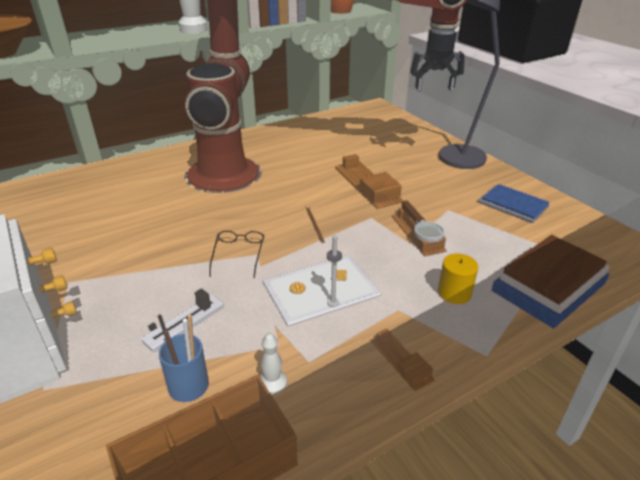

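Run:
```python
from h import *
im=np.load('/tmp/top.npz')['im']
c=cv2.resize(im[110:430,150:500],None,fx=1.8,fy=1.8,interpolation=cv2.INTER_CUBIC);save(c,'topcrop');print(c.shape)
```

```text
(576, 630, 3)
```

View pics/topcrop.png

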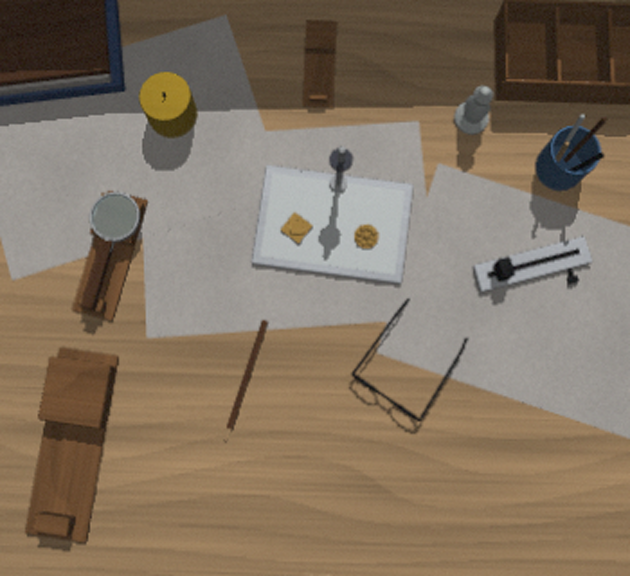

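Both views agree. The loupe lies on the middle-sized rest at top-crop (112,250). The dimmer grip is at (503,268), with the pointer tab at (572,278) beside the housing. The rosette is at (366,237) and the tile at (296,228). The pad's post and collar are at (340,160). The pot, at (568,158), is close behind the track.

Run:
```python
from h import *
def ctr(P): 
    r=cv2.minAreaRect((P[:,:2]*1000).astype(np.float32)); b=cv2.boxPoints(r); return len(P),P.mean(0).round(4),np.round(r[0],1),np.round(r[1],1),round(r[2],1)
for n in ('top','scene'):
    im=np.load(f'/tmp/{n}.npz')['im'].astype(int); C=np.load(f'/tmp/C_{n}.npy'); X,Y,Z=C[...,0],C[...,1],C[...,2]
    br=im.sum(2); ok=np.load(f'/tmp/{n}.npz')['d']>0
    def box(x0,x1,y0,y1,z0,z1): return ok&(X>x0)&(X<x1)&(Y>y0)&(Y<y1)&(Z>z0)&(Z<z1)
    print(n)
    D=box(.47,.60,-.44,-.20,.008,.02); print('housing',ctr(C[D]))
    D=box(.47,.60,-.44,-.20,.046,.064); print('grip',ctr(C[D]))
    D=box(.47,.555,-.44,-.33,.004,.02)&(br<170); print('pointer',ctr(C[D]))
    v,u=np.nonzero(D); print(list(zip(u,v))[:50:3], C[D].round(3)[:30:3].tolist())
    D=box(.43,.66,.22,.36,.038,.06); print('loupe high',ctr(C[D]))
    D=box(.43,.66,.22,.36,.042,.06)&(br<190); print('handle dark',ctr(C[D]))
    gl=(im.max(2)-im.min(2)<40)&(br>260); D=box(.54,.66,.22,.36,.03,.06)&gl; print('ring',ctr(C[D]))
    D=box(.5,.75,-.15,.12,.006,.014)&(br>300); print('pad',ctr(C[D]))
    br2=(im[...,0]-im[...,2]>60)
    D=box(.53,.68,-.12,-.015,.008,.03)&br2; print('rosette',ctr(C[D]))
    D=box(.53,.68,-.01,.1,.008,.03)&br2; print('tile',ctr(C[D]))
    D=box(.61,.75,-.08,.05,.09,.16); print('collar',ctr(C[D]),np.percentile(C[D][:,2],[2,25,50,75,98]).round(4))
    D=box(.61,.75,-.08,.05,.16,.21); print('post',D.sum() and ctr(C[D]))
    for b in boxes_of(n,'pointer')+boxes_of(n,'loupe_lens')+boxes_of(n,'collar_mid'): print(b)
```

```text
top
housing (888, array([ 0.5527, -0.3176,  0.0139]), array([ 531.1, -307.8]), array([126.7, 215. ]), 1.7)
grip (90, array([ 0.5385, -0.2604,  0.0541]), array([ 539. , -260.8]), array([27.8, 20.4]), 16.2)
pointer (26, array([ 0.5361, -0.3661,  0.0114]), array([ 537.2, -364.3]), array([19.7, 14. ]), 24.5)
[(np.int64(466), np.int64(259)), (np.int64(466), np.int64(260)), (np.int64(467), np.int64(261)), (np.int64(468), np.int64(263)), (np.int64(468), np.int64(264)), (np.int64(465), np.int64(265)), (np.int64(468), np.int64(265)), (np.int64(466), np.int64(266)), (np.int64(469), np.int64(266))] [[0.547, -0.362, 0.016], [0.545, -0.363, 0.01], [0.543, -0.366, 0.01], [0.538, -0.369, 0.01], [0.535, -0.368, 0.011], [0.532, -0.361, 0.01], [0.532, -0.369, 0.009], [0.528, -0.361, 0.019], [0.53, -0.371, 0.01]]
loupe high (926, array([0.5696, 0.2994, 0.0458]), array([549.2, 293.3]), array([ 72.1, 170.7]), 89.5)
handle dark (305, array([0.5145, 0.3111, 0.0495]), array([535.3, 302.8]), array([ 35. , 145.8]), 66.2)
ring (597, array([0.6   , 0.2943, 0.0438]), array([599.4, 293.8]), array([70. , 70.5]), 9
[... 1287 characters left out ...]
9,  0.01  ]), array([598.6, -24.8]), array([231.8, 170.2]), 83.5)
rosette (137, array([ 0.5921, -0.0699,  0.0163]), array([590.5, -69. ]), array([31.8, 32.7]), 23.5)
tile (92, array([0.6042, 0.0355, 0.0157]), array([601.4,  36.3]), array([20.1, 34.1]), 56.4)
collar (245, array([ 0.6698, -0.0285,  0.1329]), array([668. , -27.6]), array([29.8, 30.8]), 42.8) [0.0922 0.1229 0.1399 0.1416 0.1572]
post (60, array([ 0.6686, -0.0274,  0.1747]), array([667.9, -27.1]), array([ 8.1, 10.9]), 60.2)
{'box': [148.3, 320.9, 9.6, 12.5], 'p': 0.58}
{'box': [403.5, 198.1, 41.6, 47.4], 'p': 0.6}
{'box': [326.0, 250.2, 21.3, 11.3], 'p': 0.68}<stdin>:3: RuntimeWarning: Mean of empty slice.
  ret = um.true_divide(
```

Run:
```python
from h import *
a=np.radians(15.5); ty=np.array([np.sin(a),-np.cos(a)]); tx=np.array([-np.cos(a),-np.sin(a)])
for n in ('top','scene'):
    im=np.load(f'/tmp/{n}.npz')['im'].astype(int); C=np.load(f'/tmp/C_{n}.npy'); Z=C[...,2]
    br=im.sum(2); ok=np.load(f'/tmp/{n}.npz')['d']>0
    g=np.array([.5388,-.2607]) if n=='top' else np.array([.542,-.2643])
    q=C[...,:2]-g; s=q@ty; t=q@tx
    H=ok&(abs(t)<.03)&(s>-.06)&(s<.2)&(Z>.010)&(Z<.018)
    for k in np.arange(-.03,.16,.02):
        m=H&(abs(s-k)<.01); print(round(k,2),m.sum(),np.percentile(t[m],[3,97]).round(4) if m.sum() else'',end=' | ')
    print('\nhousing s',np.percentile(s[H],[1,99]),'t',np.percentile(t[H],[2,98]))
    P=ok&(t>.021)&(t<.06)&(s>.02)&(s<.16)&(Z>.0055)&(Z<.02)
    print('ptr',P.sum(),'s',np.percentile(s[P],[0,5,50,95,100]).round(4),s[P].mean(),'t',np.percentile(t[P],[0,50,100]).round(4),'z',np.percentile(Z[P],[5,50,95]).round(4),'br',np.percentile(br[P],[5,50,95]))
    P&=br<200; print('dark',P.sum(),'s',np.percentile(s[P],[0,5,50,95,100]).round(4),s[P].mean())
    # dark by intensity against paper, irrespective of depth
    P=ok&(t>.023)&(t<.045)&(s>.02)&(s<.16)&(br<220); print('dk',P.sum(),np.percentile(s[P],[5,50,95]).round(4),np.percentile(t[P],[5,95]).round(3))
    # handle top
    L=np.array([.5995,.294]) if n=='top' else np.array([.601,.2915])
    r=np.hypot(*(np.moveaxis(C[...,:2]-L,-1,0)))
    for zl in (.044,.047):
        h=ok&(Z>zl)&(Z<.058)&(r>.045)&(r<.16)&(C[...,0]<L[0]-.02)&(abs(C[...,1]-L[1])<.08)
        if h.sum()<10: continue
        p=C[h]; vx,vy,x0,y0=cv2.fitLine((p[:,:2]*1000).astype(np.float32),cv2.DIST_HUBER,0,.01,.01).ravel()
        m=p.mean(0); print('handle',h.sum(),m.round(4),'fit yaw',np.degrees(np.arctan2(-vy*np.sign(vx)*-1,abs(vx))),'from lens',np.degrees(np.arctan2(*(L-m[:2])[::-1])),'r',r[h].min(),r[h].max(), cv2.minAreaRect((p[:,:2]*1000).astype(np.float32)))
```

```text
-0.03 69 [-0.0176  0.0188] | -0.01 71 [-0.0185  0.0196] | 0.01 26 [-0.0202  0.0193] | 0.03 97 [-0.0187  0.0185] | 0.05 97 [-0.0191  0.018 ] | 0.07 105 [-0.0192  0.0174] | 0.09 100 [-0.0202  0.0184] | 0.11 100 [-0.0201  0.0212] | 0.13 72 [-0.0197  0.0172] | 0.15 0  | 
housing s [-0.03158477  0.13379447] t [-0.02000296  0.01915615]
ptr 60 s [0.0387 0.0566 0.1011 0.1389 0.1591] 0.09764278013624225 t [0.0212 0.0373 0.0595] z [0.0058 0.0087 0.0155] br [ 75.85 250.5  464.1 ]
dark 26 s [0.0935 0.0942 0.1011 0.1067 0.1072] 0.10062638812700211
dk 31 [0.0943 0.1009 0.1062] [0.025 0.04 ]
handle 274 [0.5098 0.3127 0.0497] fit yaw -12.736563 from lens -11.807928867367565 r 0.045311402017857924 0.13728254126153755 ((510.76898193359375, 313.24517822265625), (20.36246681213379, 92.62405395507812), 77.55790710449219)
handle 221 [0.5099 0.3127 0.0507] fit yaw -12.650367 from lens -11.766000172954248 r 0.045311402017857924 0.13728254126153755 ((510.736083984375, 312.7781982421875), (19.26810073852539, 92.63590240478516), 76.99752807617188)
-0.03 86 [-0.0192  0.0181] | -0.01 51 [-0.02   -0.0012] | 0.01 
[... 400 characters left out ...]
8.   390.25]Traceback (most recent call last):
  File "<stdin>", line 14, in <module>
    return _quantile_unchecked(
        a, q, axis, out, overwrite_input, method, keepdims, weights)
    return _ureduce(a,
                    func=_quantile_ureduce_func,
    ...<5 lines>...
                    overwrite_input=overwrite_input,
                    method=method)
    r = func(a, **kwargs)
    result = _quantile(arr,
                       quantiles=q,
    ...<2 lines>...
                       out=out,
                       weights=wgt)
    slices_having_nans = np.isnan(arr[-1, ...])
                                  ~~~^^^^^^^^^
IndexError: index -1 is out of bounds for axis 0 with size 0
```

```bash
cat >> h.py <<'E'
def pose():
    s=state(); R=np.zeros((3,3)); q=s['tool_rot']
    from scipy.spatial.transform import Rotation as Ro
    R=Ro.from_quat(np.r_[q[1:],q[0]]).as_matrix()
    return s,np.array(s['tool_pos']),R
def plan(goal,yaw=None,vmax=48.,n=None):
    """rows from here to goal xyz, tool y axis at yaw deg (mod 180)"""
    s,p,R=pose(); y0=np.degrees(np.arctan2(R[1,1],R[0,1])); dy=0 if yaw is None else (yaw-y0+90)%180-90
    d=np.array(goal)-p; n=n or int(max(np.ceil(np.linalg.norm(d)*1000/vmax),np.ceil(abs(dy)/8.5),1))
    print('t',round(s['time'],2),'p',p.round(4),'yaw',round(y0,2),'grip',round(s['gripper_width'],3),'F',np.round(s['contact_force'],1),'rem',(d*1000).round(1),round(dy,1),'n',n,'tilt',np.degrees(np.arccos(-R[2,2])).round(2))
    rows=[]
    for i in range(n):
        a=np.radians(dy*i/n); c,si=np.cos(a),np.sin(a)
        Rz=np.array([[c,-si,0],[si,c,0],[0,0,1]]); l=(Rz@R).T@(d/n*1000)
        rows.append([*(float(x) for x in l.round(1)),float(round(-dy/n,2))])
    for i in range(0,n,8): print(rows[i:i+8])
E
python3 - <<'E'
from h import *
for n in ('top','scene'):
    C=np.load(f'/tmp/C_{n}.npy'); X,Y,Z=C[...,0],C[...,1],C[...,2]
    for z0,z1 in((.02,.08),(.08,.11),(.11,.2)):
        m=(X>.58)&(X<.78)&(Y>-.45)&(Y<-.28)&(Z>z0)&(Z<z1); p=C[m]; print(n,z0,m.sum(),np.percentile(p,[2,98],0).round(3).tolist())
plan([.5403,-.2625,.16],105.5)
E
```

```text
top 0.02 442 [[0.666, -0.386, 0.021], [0.734, -0.318, 0.079]]
top 0.08 257 [[0.666, -0.388, 0.081], [0.734, -0.318, 0.107]]
top 0.11 131 [[0.674, -0.374, 0.112], [0.725, -0.325, 0.177]]
scene 0.02 1455 [[0.671, -0.389, 0.022], [0.74, -0.323, 0.079]]
scene 0.08 728 [[0.671, -0.389, 0.081], [0.74, -0.322, 0.107]]
scene 0.11 419 [[0.679, -0.375, 0.112], [0.729, -0.326, 0.174]]
t 1.7 p [0.2745 0.5615 0.2313] yaw 63.94 grip 1.003 F [-0.1 -0.6  0.4] rem [ 265.8 -824.   -71.3] 41.6 n 19 tilt 0.0
[[-31.6, -32.8, 3.8, -2.19], [-30.3, -34.0, 3.8, -2.19], [-29.0, -35.1, 3.8, -2.19], [-27.7, -36.2, 3.8, -2.19], [-26.3, -37.2, 3.8, -2.19], [-24.8, -38.2, 3.8, -2.19], [-23.3, -39.1, 3.8, -2.19], [-21.8, -40.0, 3.8, -2.19]]
[[-20.3, -40.8, 3.8, -2.19], [-18.7, -41.5, 3.8, -2.19], [-17.1, -42.2, 3.8, -2.19], [-15.5, -42.9, 3.8, -2.19], [-13.8, -43.4, 3.8, -2.19], [-12.2, -43.9, 3.8, -2.19], [-10.5, -44.3, 3.8, -2.19], [-8.8, -44.7, 3.8, -2.19]]
[[-7.1, -45.0, 3.8, -2.19], [-5.4, -45.3, 3.8, -2.19], [-3.6, -45.4, 3.8, -2.19]]
```

>>> step_arm([
  [-32,-33,0,-2.2],
  [-30,-34,0,-2.2],
  [-29,-35,0,-2.2],
  [-28,-36,0,-2.2],
  [-26,-37,0,-2.2],
  [-25,-38,0,-2.2],
  [-23,-39,0,-2.2],
  [-22,-40,0,-2.2],
], claw=55)

```text
time: 2.5
tool_pos: [0.3914, 0.2089, 0.231]
tool_rot: [0.001, 0.062, 0.998, 0.001]
contact_force: [0.1, 0.6, -0.5]
gripper_width: 0.55
```

>>> step_arm([
  [-20,-41,0,-2.2],
  [-19,-42,0,-2.2],
  [-17,-42,0,-2.2],
  [-15,-43,0,-2.2],
  [-14,-43,0,-2.2],
  [-12,-44,0,-2.2],
  [-10,-44,0,-2.2],
  [-9,-45,0,-2.2],
])

```text
time: 3.3
tool_pos: [0.5159, -0.15, 0.2344]
tool_rot: [0.007, -0.098, 0.995, 0.0]
contact_force: [0.6, 0.0, 0.8]
gripper_width: 0.545
```

```bash
python3 -c "
from h import *
plan([.5403,-.2625,.1],105.5)"
```

```text
t 3.3 p [ 0.5159 -0.15    0.2344] yaw 101.2 grip 0.545 F [0.6 0.  0.8] rem [  24.4 -112.5 -134.4] 4.3 n 4 tilt 0.75
[[-0.1, -28.7, 33.6, -1.08], [0.5, -28.7, 33.6, -1.08], [1.0, -28.7, 33.6, -1.08], [1.5, -28.7, 33.6, -1.08]]
```

>>> step_arm([
  [0,-29,34,-1.1],
  [0,-29,34,-1.1],
  [1,-29,34,-1.1],
  [1,-28,30,-1.0],
  [0,0,0,0],
  [0,0,0,0],
])

```text
time: 3.9
tool_pos: [0.545, -0.2746, 0.1016]
tool_rot: [0.01, -0.133, 0.991, -0.002]
contact_force: [0.1, -1.0, -0.0]
gripper_width: 0.549
```

```bash
python3 -c "
from h import *
plan([.5403,-.2625,.1],105.5)
plan([.5403,-.2625,.028],105.5)
im,d=snap('top'); im2,d2=snap('scene')
save(np.hstack([cv2.resize(im[200:320,380:500],(390,390)),cv2.resize(im2[240:380,130:270],(390,390))]),'c1')"
```

```text
t 3.9 p [ 0.545  -0.2746  0.1016] yaw 105.24 grip 0.549 F [ 0.1 -1.  -0. ] rem [-4.7 12.1 -1.6] 0.3 n 1 tilt 1.14
[[1.4, 12.9, 1.5, -0.26]]
t 3.9 p [ 0.545  -0.2746  0.1016] yaw 105.24 grip 0.549 F [ 0.1 -1.  -0. ] rem [ -4.7  12.1 -73.6] 0.3 n 2 tilt 1.14
[[1.4, 6.7, 36.7, -0.13], [1.3, 6.7, 36.7, -0.13]]
```

View pics/c1.png

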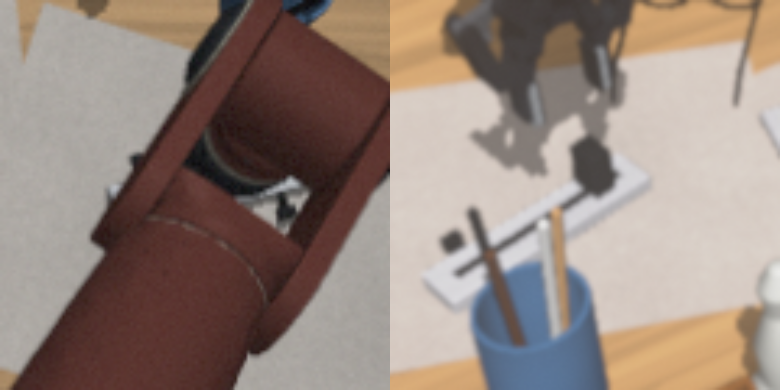

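The gripper hangs above the dimmer with its fingers open along the track. It sits about 12 mm too far along (scene crop: fingers at (530,100) and (600,85), grip at (595,165)). I'll shift back and then go down.

>>> step_arm([
  [1,13,2,-0.2],
  [0,0,0,0],
  [0,0,20,0],
  [0,0,20,0],
  [0,0,15,0],
  [0,0,0,0],
])

```text
time: 4.6
tool_pos: [0.5466, -0.258, 0.0534]
tool_rot: [0.016, -0.138, 0.99, -0.008]
contact_force: [-1.2, 0.2, -1.8]
gripper_width: 0.55
```

```bash
python3 -c "
from h import *
plan([.5403,-.2625,.028],105.5)"
```

```text
t 4.6 p [ 0.5466 -0.258   0.0534] yaw 105.9 grip 0.55 F [-1.2  0.2 -1.8] rem [ -6.3  -4.5 -25.4] -0.4 n 1 tilt 2.08
[[8.1, -2.1, 25.2, 0.4]]
```

>>> step_arm([
  [8,-2,23,0],
])

```text
time: 4.7
tool_pos: [0.5439, -0.2637, 0.0346]
tool_rot: [0.02, -0.139, 0.99, -0.01]
contact_force: [0.8, -0.0, 0.4]
gripper_width: 0.553
```

```bash
sed -i "s/^    rows=\[\]/    print('z axis deg',np.degrees(R[:2,2]).round(2))\n    rows=[]/" h.py; python3 -c "
from h import *
plan([.5403,-.2625,.028],105.5)
grab_frame('scene');plan([.5403,-.2625,.028],105.5)"
```

```text
t 4.7 p [ 0.5439 -0.2637  0.0346] yaw 105.98 grip 0.553 F [ 0.8 -0.   0.4] rem [-3.6  1.2 -6.6] -0.5 n 1 tilt 2.58
z axis deg [ 2.43 -0.87]
[[3.4, 2.3, 6.4, 0.48]]
t 4.75 p [ 0.5388 -0.2619  0.028 ] yaw 105.94 grip 0.549 F [-2.7  0.5 -2.4] rem [ 1.5 -0.6  0. ] -0.4 n 1 tilt 1.94
z axis deg [ 1.86 -0.55]
[[-1.2, -1.0, 0.0, 0.44]]
```

>>> step_arm([
  [-1,-1,0,0.4],
  [0,0,0,0],
  [0,0,0,0],
  [0,0,0,0],
  [0,0,0,0],
], claw=0)

```text
time: 5.25
tool_pos: [0.5397, -0.2619, 0.0286]
tool_rot: [0.015, -0.136, 0.991, -0.007]
contact_force: [0.6, -1.6, -4.7]
gripper_width: 0.223
```

```bash
python3 -c "
from h import *
grab_frame('scene');s,p,R=pose();plan(p+np.array([.0267,-.0964,0]),105.5)"
```

```text
t 5.3 p [ 0.5397 -0.2619  0.0285] yaw 105.56 grip 0.222 F [-0.6 -1.8 -4.5] rem [ 26.7 -96.4   0. ] -0.1 n 3 tilt 1.85
z axis deg [ 1.77 -0.52]
[[0.1, -33.3, 0.6, 0.02], [0.1, -33.3, 0.6, 0.02], [0.0, -33.3, 0.6, 0.02]]
```

>>> step_arm([
  [0,-16,0.3,0],
  [0,-16,0.3,0],
  [0,-16,0.3,0],
  [0,-16,0.3,0],
  [0,-16,0.3,0],
])

```text
time: 5.8
tool_pos: [0.5633, -0.3425, 0.0286]
tool_rot: [0.015, -0.136, 0.991, -0.004]
contact_force: [1.2, 1.9, -2.1]
gripper_width: 0.222
```

```bash
python3 -c "
from h import *
grab_frame('scene');plan([.5397+.0267,-.2619-.0964,.0285],105.5)"
```

```text
t 5.85 p [ 0.564  -0.345   0.0286] yaw 105.51 grip 0.22 F [ 3.1 -1.7 -2.6] rem [  2.4 -13.3  -0.1] -0.0 n 1 tilt 1.97
z axis deg [ 1.92 -0.4 ]
[[1.3, -13.4, 0.2, 0.01]]
```

>>> step_arm([
  [1,-13.4,0.2,0],
])

```text
time: 5.95
tool_pos: [0.5679, -0.3586, 0.0286]
tool_rot: [0.017, -0.135, 0.991, -0.005]
contact_force: [7.2, 4.3, -5.3]
gripper_width: 0.216
```

Run:
```python
from h import *
grab_frame('scene');plan([.5397+.0267,-.2619-.0964,.0285],105.5)
im,d=snap('scene'); im2,_=snap('top')
save(np.hstack([cv2.resize(im2[200:320,380:500],(390,390)),cv2.resize(im[260:360,130:230],(390,390))]),'c2')
C=cloud('scene',d); a=np.radians(15.5); ty=np.array([np.sin(a),-np.cos(a)]); tx=np.array([-np.cos(a),-np.sin(a)])
q=C[...,:2]-np.array([.542,-.2643]); s=q@ty;t=q@tx;Z=C[...,2]
P=(t>.021)&(t<.042)&(s>.08)&(s<.12)&(Z>.0055)&(Z<.014); print('ptr',P.sum(),np.percentile(s[P],[5,50,95]))
for z0,z1 in((.018,.028),(.04,.058)):
    P=(abs(t)<.02)&(s>.06)&(s<.14)&(Z>z0)&(Z<z1); print('grip',P.sum(),np.percentile(s[P],[2,50,98]))
```

```text
t 6.0 p [ 0.5687 -0.3611  0.0286] yaw 105.4 grip 0.222 F [ 6.5  0.3 -4.4] rem [-2.3  2.8 -0.1] 0.1 n 1 tilt 2.25
z axis deg [ 2.2  -0.47]
[[1.5, 3.4, -0.0, -0.1]]Traceback (most recent call last):
  File "<stdin>", line 7, in <module>
    return _quantile_unchecked(
        a, q, axis, out, overwrite_input, method, keepdims, weights)
    return _ureduce(a,
                    func=_quantile_ureduce_func,
    ...<5 lines>...
                    overwrite_input=overwrite_input,
                    method=method)
    r = func(a, **kwargs)
    result = _quantile(arr,
                       quantiles=q,
    ...<2 lines>...
                       out=out,
                       weights=wgt)
    slices_having_nans = np.isnan(arr[-1, ...])
                                  ~~~^^^^^^^^^
IndexError: index -1 is out of bounds for axis 0 with size 0
```

View pics/c2.png

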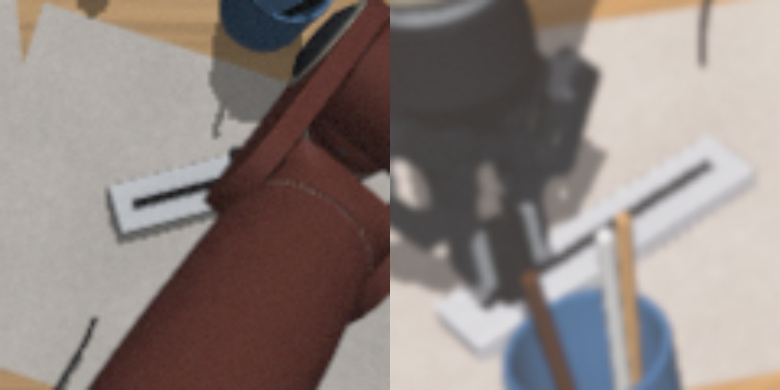

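The grip is held between the fingers near the track's far end (right crop (505,260)). The gripper hides the pointer, so I'll correct the 3.4 mm overshoot, release and check from clear.

>>> step_arm([
  [1,3.3,0,0],
])

```text
time: 6.2
tool_pos: [0.568, -0.3585, 0.0286]
tool_rot: [0.019, -0.134, 0.991, -0.007]
contact_force: [4.3, -0.2, -4.9]
gripper_width: 0.222
```

Run:
```python
from h import *
grab_frame('scene');plan([.5397+.0267,-.2619-.0964,.0285],105.5)
```

```text
t 6.25 p [ 0.5679 -0.3582  0.0286] yaw 105.41 grip 0.222 F [ 4.9  0.5 -6.3] rem [-1.5 -0.1 -0.1] 0.1 n 1 tilt 2.39
z axis deg [ 2.32 -0.53]
[[1.5, 0.3, 0.1, -0.09]]
```

>>> step_arm([
  [0,0,0,0],
  [0,0,0,0],
  [0,0,0,0],
  [0,0,-20,0],
  [0,0,-35,0],
  [0,0,-35,0],
  [0,0,-35,0],
  [0,0,-35,0],
], claw=55)

```text
time: 7.05
tool_pos: [0.5591, -0.3601, 0.1907]
tool_rot: [0.016, -0.132, 0.991, -0.007]
contact_force: [-0.3, 0.5, -0.5]
gripper_width: 0.551
```

Run:
```python
from h import *
im,d=snap('scene'); plan([.56,-.15,.22],90)
C=cloud('scene',d); a=np.radians(15.5); ty=np.array([np.sin(a),-np.cos(a)]); tx=np.array([-np.cos(a),-np.sin(a)])
q=C[...,:2]-np.array([.542,-.2643]); s=q@ty;t=q@tx;Z=C[...,2]
for nm,P in (('ptr',(t>.021)&(t<.042)&(s>.08)&(s<.12)&(Z>.0055)&(Z<.014)),('grip',(abs(t)<.022)&(s>.06)&(s<.14)&(Z>.03)&(Z<.06))):
    print(nm,P.sum(),np.percentile(s[P],[2,50,98]) if P.any() else '')
```

```text
t 7.1 p [ 0.5619 -0.3624  0.1994] yaw 105.19 grip 0.552 F [ 1.2 -1.2  4.5] rem [ -1.9 212.4  20.6] -15.2 n 5 tilt 2.7
z axis deg [ 2.5  -1.02]
[[-11.0, 41.0, -4.9, 3.04], [-8.8, 41.5, -5.0, 3.04], [-6.6, 41.9, -5.1, 3.04], [-4.3, 42.1, -5.2, 3.04], [-2.1, 42.3, -5.2, 3.04]]
ptr 25 [0.09631687 0.10199974 0.10580572]
grip 144 [0.08916468 0.10426705 0.10790778]
```

Run:
```python
from h import *
plan([.53,.29,.2],77.7,vmax=42)
```

```text
t 7.1 p [ 0.5619 -0.3624  0.1994] yaw 105.19 grip 0.552 F [ 1.2 -1.2  4.5] rem [-3.190e+01  6.524e+02  6.000e-01] -27.5 n 16 tilt 2.7
z axis deg [ 2.5  -1.02]
[[-8.8, 39.9, -0.8, 1.72], [-7.6, 40.1, -0.9, 1.72], [-6.4, 40.3, -0.9, 1.72], [-5.2, 40.5, -1.0, 1.72], [-4.0, 40.6, -1.0, 1.72], [-2.7, 40.7, -1.1, 1.72], [-1.5, 40.8, -1.1, 1.72], [-0.3, 40.8, -1.2, 1.72]]
[[0.9, 40.8, -1.2, 1.72], [2.1, 40.7, -1.3, 1.72], [3.4, 40.7, -1.3, 1.72], [4.6, 40.5, -1.4, 1.72], [5.8, 40.4, -1.4, 1.72], [7.0, 40.2, -1.4, 1.72], [8.2, 40.0, -1.5, 1.72], [9.4, 39.7, -1.5, 1.72]]
```

>>> step_arm([
  [-7,40,-2,1.7],
  [-6,40,-2,1.7],
  [-5,40,-2,1.7],
  [-4,40,-1,1.7],
  [-3,40,-1,1.7],
  [-2,40,-1,1.7],
  [0,40,-1,1.7],
  [1,40,-1,1.7],
])

```text
time: 7.9
tool_pos: [0.5411, -0.0413, 0.2131]
tool_rot: [0.032, -0.003, 0.999, -0.017]
contact_force: [0.9, 0.3, -0.6]
gripper_width: 0.552
```

Run:
```python
from h import *
plan([.532,.307,.2],77.7,vmax=42)
```

```text
t 7.9 p [ 0.5411 -0.0413  0.2131] yaw 90.25 grip 0.552 F [ 0.9  0.3 -0.6] rem [ -9.1 348.3 -13.1] -12.6 n 9 tilt 4.12
z axis deg [ 3.64 -1.92]
[[0.8, 38.7, 0.1, 1.39], [1.8, 38.7, 0.0, 1.39], [2.7, 38.6, -0.0, 1.39], [3.7, 38.6, -0.1, 1.39], [4.6, 38.5, -0.1, 1.39], [5.5, 38.3, -0.2, 1.39], [6.5, 38.2, -0.2, 1.39], [7.4, 38.0, -0.3, 1.39]]
[[8.3, 37.8, -0.3, 1.39]]
```

>>> step_arm([
  [0,0,-30,0],
  [0,0,0,0],
])

```text
time: 8.1
tool_pos: [0.5388, -0.0358, 0.2446]
tool_rot: [0.033, -0.006, 0.999, -0.017]
contact_force: [0.8, -1.3, 0.9]
gripper_width: 0.55
```

```bash
cat > st.py <<'E'
from h import *
pose()
s,p,R=pose(); print('before',p.round(4),np.degrees(R[:2,2]).round(2)); grab_frame('scene'); s,p,R=pose(); print('settled',p.round(4),np.degrees(R[:2,2]).round(2),'q',s['joint_pos'].round(3))
E
python3 st.py
```

```text
before [ 0.5388 -0.0358  0.2446] [ 3.75 -1.89]
settled [ 0.5375 -0.0356  0.2416] [ 3.48 -1.81] q [-0.194 -0.204  1.84  -0.019  1.44  -1.774]
```

>>> step_arm([
  [0,0,25,0],
])

```text
time: 8.25
tool_pos: [0.5413, -0.0371, 0.2204]
tool_rot: [0.034, -0.005, 0.999, -0.017]
contact_force: [0.2, -0.5, 0.4]
gripper_width: 0.545
```

```bash
python3 st.py
```

```text
before [ 0.5413 -0.0371  0.2204] [ 3.94 -1.92]
settled [ 0.5382 -0.0367  0.2133] [ 3.34 -1.8 ] q [-0.196 -0.183  1.869 -0.02   1.392 -1.774]
```

>>> step_arm([
  [30,0,0,0],
  [0,0,0,0],
])

```text
time: 8.5
tool_pos: [0.5055, -0.0379, 0.207]
tool_rot: [0.025, -0.004, 1.0, -0.015]
contact_force: [-0.4, -0.6, -1.0]
gripper_width: 0.548
```

```bash
python3 st.py
```

```text
before [ 0.5055 -0.0379  0.207 ] [ 2.86 -1.74]
settled [ 0.507  -0.0382  0.2079] [ 3.   -1.76] q [-0.211 -0.255  1.939 -0.019  1.4   -1.788]
```

Run:
```python
from h import *
plan([.532,.307,.18],77.7,vmax=44)
```

```text
t 8.55 p [ 0.507  -0.0382  0.2079] yaw 90.44 grip 0.548 F [-0.3 -0.3  0.7] rem [ 25.  345.2 -27.9] -12.7 n 8 tilt 3.49
z axis deg [ 3.   -1.76]
[[-3.3, 43.2, 2.3, 1.59], [-2.1, 43.3, 2.2, 1.59], [-0.9, 43.3, 2.2, 1.59], [0.3, 43.4, 2.1, 1.59], [1.5, 43.3, 2.1, 1.59], [2.7, 43.3, 2.0, 1.59], [3.9, 43.2, 1.9, 1.59], [5.1, 43.1, 1.9, 1.59]]
```

>>> step_arm([
  [-3,44,2,1.6],
])

```text
time: 8.65
tool_pos: [0.5108, 0.0024, 0.2055]
tool_rot: [0.027, 0.014, 0.999, -0.016]
contact_force: [0.3, 0.1, 0.4]
gripper_width: 0.548
```

```bash
python3 st.py
```

```text
before [0.5108 0.0024 0.2055] [ 3.12 -1.89]
settled [0.51   0.0099 0.2042] [ 3.01 -1.5 ] q [-0.116 -0.246  1.938 -0.02   1.395 -1.661]
```

>>> step_arm([
  [-2,44,2,1.6],
])

```text
time: 8.8
tool_pos: [0.5142, 0.0521, 0.2019]
tool_rot: [0.027, 0.028, 0.999, -0.013]
contact_force: [0.8, 0.8, 0.1]
gripper_width: 0.544
```

```bash
python3 st.py
```

```text
before [0.5142 0.0521 0.2019] [ 3.1  -1.59]
settled [0.5136 0.0597 0.2011] [ 3.04 -1.17] q [-0.018 -0.225  1.925 -0.02   1.388 -1.535]
```

>>> step_arm([
  [-1,44,2,1.6],
])

```text
time: 8.95
tool_pos: [0.5181, 0.1025, 0.1989]
tool_rot: [0.028, 0.041, 0.999, -0.01]
contact_force: [0.5, 0.1, 0.1]
gripper_width: 0.555
```

```bash
python3 st.py
```

```text
before [0.5181 0.1025 0.1989] [ 3.13 -1.26]
settled [0.5174 0.1102 0.1983] [ 3.08 -0.83] q [ 0.079 -0.191  1.901 -0.019  1.379 -1.412]
```

>>> step_arm([
  [0,44,2,1.6],
])

```text
time: 9.1
tool_pos: [0.5219, 0.1526, 0.1964]
tool_rot: [0.028, 0.054, 0.998, -0.006]
contact_force: [1.4, -0.0, -0.6]
gripper_width: 0.549
```

```bash
python3 st.py
```

```text
before [0.5219 0.1526 0.1964] [ 3.15 -0.91]
settled [0.5212 0.16   0.1959] [ 3.12 -0.49] q [ 0.171 -0.148  1.867 -0.018  1.37  -1.294]
```

>>> step_arm([
  [1,44,2,1.6],
])

```text
time: 9.25
tool_pos: [0.5258, 0.2024, 0.1941]
tool_rot: [0.028, 0.067, 0.997, -0.003]
contact_force: [0.7, 0.4, -0.3]
gripper_width: 0.552
```

```bash
python3 st.py; python3 -c "
from h import *
plan([.532,.307,.18],77.7,vmax=46)"
```

```text
before [0.5258 0.2024 0.1941] [ 3.17 -0.56]
settled [0.5252 0.2098 0.1938] [ 3.14 -0.15] q [ 0.257 -0.096  1.823 -0.017  1.362 -1.182]
t 9.3 p [0.5252 0.2098 0.1938] yaw 82.6 grip 0.547 F [-4.3  2.3  0.2] rem [  6.8  97.2 -13.8] -4.9 n 3 tilt 3.15
z axis deg [ 3.14 -0.15]
[[2.2, 32.4, 4.6, 1.63], [3.1, 32.3, 4.6, 1.63], [4.0, 32.2, 4.5, 1.63]]
```

>>> step_arm([
  [2,32,5,1.6],
])

```text
time: 9.4
tool_pos: [0.5287, 0.2419, 0.1896]
tool_rot: [0.028, 0.079, 0.996, 0.001]
contact_force: [0.7, -0.5, 0.2]
gripper_width: 0.556
```

```bash
python3 st.py
```

```text
before [0.5287 0.2419 0.1896] [ 3.23 -0.18]
settled [0.5279 0.2468 0.1883] [3.14 0.11] q [ 0.317 -0.05   1.789 -0.016  1.35  -1.095]
```

>>> step_arm([
  [3,32,5,1.6],
])

```text
time: 9.55
tool_pos: [0.5312, 0.2784, 0.184]
tool_rot: [0.028, 0.092, 0.995, 0.003]
contact_force: [0.2, -0.5, 0.4]
gripper_width: 0.552
```

```bash
python3 st.py; python3 -c "
from h import *
grab_frame('scene')
plan([.532,.307,.12],77.7,vmax=46)"
```

```text
before [0.5312 0.2784 0.184 ] [3.19 0.07]
settled [0.5303 0.2834 0.1827] [3.1  0.34] q [ 0.374 -0.002  1.751 -0.015  1.34  -1.011]
t 9.65 p [0.5301 0.2812 0.1828] yaw 79.7 grip 0.551 F [ 0.8 -0.3  0.3] rem [  1.9  25.8 -62.8] -2.0 n 2 tilt 3.07
z axis deg [3.07 0.17]
[[3.0, 12.5, 31.4, 1.0], [3.3, 12.4, 31.4, 1.0]]
```

>>> step_arm([
  [3,26,30,2],
])

```text
time: 9.75
tool_pos: [0.5372, 0.3072, 0.158]
tool_rot: [0.031, 0.108, 0.994, 0.006]
contact_force: [0.1, -0.5, 0.8]
gripper_width: 0.545
```

Run:
```python
from h import *
a=np.radians(15.5); ty=np.array([np.sin(a),-np.cos(a)]); tx=np.array([-np.cos(a),-np.sin(a)])
for n,g in(('top',[.5388,-.2607]),('scene',[.542,-.2643])):
    im,d=snap(n); C=cloud(n,d)
    q=C[...,:2]-np.array(g); s=q@ty;t=q@tx;Z=C[...,2]; br=im.sum(2,dtype=int)
    P=(t>.022)&(t<.045)&(s>.07)&(s<.13)&((br<200)|(Z>.0055))&(Z<.02); print(n,'ptr',P.sum(),np.percentile(s[P],[3,50,97]).round(4),s[P].mean())
    P=(abs(t)<.02)&(s>.06)&(s<.14)&(Z>.049)&(Z<.06); print('grip',P.sum(),np.percentile(s[P],[3,50,97]).round(4),s[P].mean(),np.percentile(t[P],[3,97]))
    if n=='top': save(cv2.resize(im[225:305,400:500],(800,640)[:2]),'c3') if 0 else save(np.hstack([cv2.resize(im[225:305,410:490],(400,400)),cv2.resize(im[200:300,160:260],(400,400))]),'c3')
plan([.532,.307,.06],77.7,vmax=46)
```

```text
top ptr 37 [0.0841 0.1008 0.1196] 0.10118185857746619
grip 82 [0.0902 0.0992 0.109 ] 0.09952293293106733 [-0.0132821   0.01164216]
scene ptr 26 [0.0974 0.1015 0.106 ] 0.10161342858957502
grip 70 [0.0894 0.1019 0.1076] 0.10018617579244951 [-0.01549978  0.01016431]
t 9.85 p [0.5317 0.3074 0.1486] yaw 77.83 grip 0.547 F [-0.4 -1.1 -1.6] rem [  0.3  -0.4 -88.6] -0.1 n 2 tilt 2.69
z axis deg [2.69 0.04]
[[1.8, -0.7, 44.3, 0.06], [1.8, -0.7, 44.3, 0.06]]
```

View pics/c3.png

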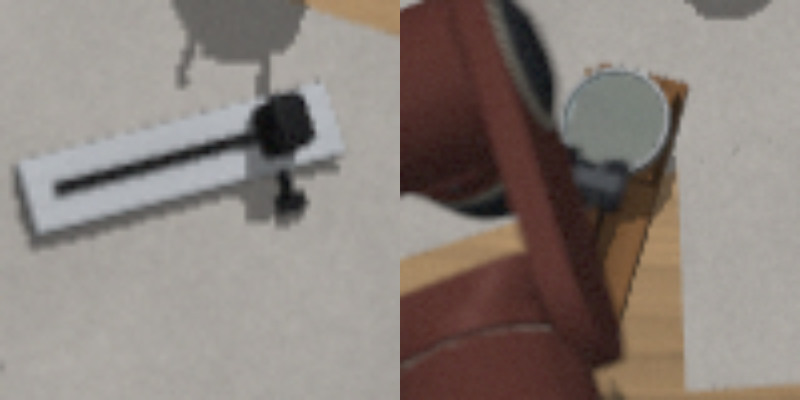

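The grip (left crop (285,122)) lines up with the tab (290,195) across the track, to within about 1 mm. The gripper is over the loupe handle, so I'll go down.

>>> step_arm([
  [2,-1,44,0],
])

```text
time: 9.95
tool_pos: [0.5371, 0.3085, 0.1116]
tool_rot: [0.03, 0.105, 0.994, 0.006]
contact_force: [1.6, 0.7, 0.6]
gripper_width: 0.551
```

```bash
python3 st.py
```

```text
before [0.5371 0.3085 0.1116] [3.44 0.33]
settled [0.5295 0.3048 0.0982] [ 2.33 -0.14] q [ 0.409  0.115  1.779 -0.02   1.212 -0.943]
```

>>> step_arm([
  [2,0,35,0],
])

```text
time: 10.1
tool_pos: [0.5317, 0.305, 0.0662]
tool_rot: [0.023, 0.105, 0.994, 0.002]
contact_force: [1.0, 0.5, 1.4]
gripper_width: 0.545
```

```bash
python3 -c "
from h import *
grab_frame('scene');im,d=snap('scene')
save(cv2.resize(im[150:270,350:490],(700,600)),'c4')
plan([.532,.307,.023],77.7,vmax=46)"
```

```text
t 10.2 p [0.5249 0.302  0.0577] yaw 77.87 grip 0.551 F [-0.6  0.3 -0.9] rem [  7.1   5.  -34.7] -0.2 n 1 tilt 1.75
z axis deg [ 1.69 -0.44]
[[-4.8, 6.4, 34.8, 0.17]]
```

View pics/c4.png

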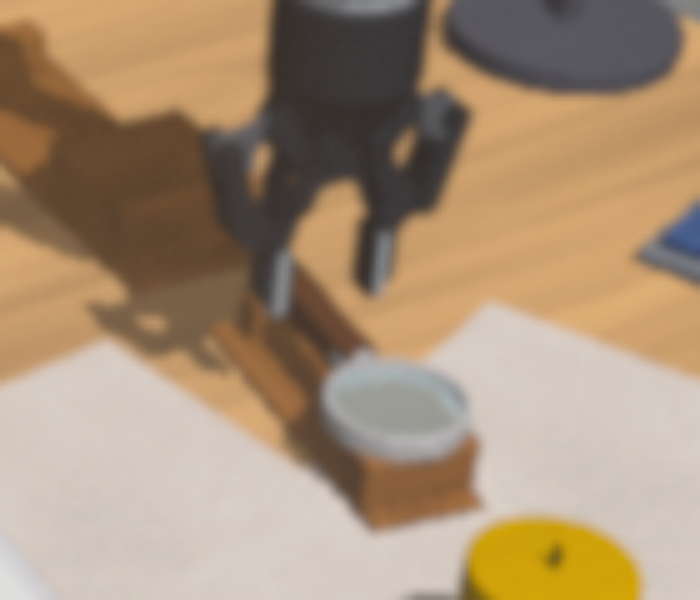

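The open fingers straddle the handle behind the ring (crop (320,270)), slightly off to one side. I'll correct that and finish the descent.

>>> step_arm([
  [-5,6.5,15,0],
])

```text
time: 10.3
tool_pos: [0.5332, 0.3068, 0.0457]
tool_rot: [0.016, 0.106, 0.994, -0.002]
contact_force: [1.4, -0.5, 1.4]
gripper_width: 0.547
```

```bash
python3 -c "
from h import *
grab_frame('scene');grab_frame('scene');plan([.532,.307,.023],77.7,vmax=46)"
```

```text
t 10.4 p [0.5312 0.3062 0.0425] yaw 77.85 grip 0.549 F [-0.3  0.4 -0.2] rem [  0.8   0.8 -19.5] -0.2 n 1 tilt 1.63
z axis deg [ 1.54 -0.52]
[[-0.0, 1.1, 19.5, 0.15]]
```

>>> step_arm([
  [-2,1,19,0],
])

```text
time: 10.5
tool_pos: [0.5369, 0.3073, 0.0283]
tool_rot: [0.017, 0.106, 0.994, -0.002]
contact_force: [1.2, -0.4, -0.2]
gripper_width: 0.546
```

```bash
python3 -c "
from h import *
grab_frame('scene');grab_frame('scene');plan([.532,.307,.023],77.7,vmax=46)"
```

```text
t 10.6 p [0.5335 0.3057 0.0237] yaw 77.84 grip 0.551 F [-0.8 -0.3  0. ] rem [-1.5  1.3 -0.7] -0.1 n 1 tilt 1.55
z axis deg [ 1.44 -0.58]
[[1.8, 0.9, 0.7, 0.14]]
```

>>> step_arm([
  [0,0,0,0],
  [0,0,0,0],
  [0,0,0,0],
  [0,0,0,0],
  [0,0,0,0],
], claw=0)

```text
time: 11.1
tool_pos: [0.5357, 0.3062, 0.03]
tool_rot: [0.016, 0.106, 0.994, -0.002]
contact_force: [-0.7, -0.2, -1.9]
gripper_width: 0.196
```

```bash
python3 -c "
from h import *
grab_frame('scene');plan([.5,.307,.18],77.7,vmax=46)"
```

```text
t 11.15 p [0.5357 0.3062 0.03  ] yaw 77.85 grip 0.199 F [-0.8 -0.7 -0.6] rem [-35.7   0.8 150. ] -0.2 n 4 tilt 1.81
z axis deg [ 1.75 -0.44]
[[7.6, -1.7, -37.8, 0.04], [7.6, -1.7, -37.8, 0.04], [7.6, -1.7, -37.8, 0.04], [7.6, -1.7, -37.8, 0.04]]
```

>>> step_arm([
  [0,0,0,0],
  [0,0,0,0],
  [0,0,4,0],
  [1,1,4,0],
], claw=50)

```text
time: 11.55
tool_pos: [0.5361, 0.3078, 0.0228]
tool_rot: [0.017, 0.106, 0.994, -0.002]
contact_force: [-0.9, 0.0, 0.1]
gripper_width: 0.496
```

```bash
python3 -c "
from h import *
for i in range(3): grab_frame('scene');plan([.532,.307,.022],77.7,vmax=46)"
```

```text
t 11.6 p [0.5355 0.3078 0.0219] yaw 77.87 grip 0.497 F [-0.4  0.5 -0.5] rem [-3.5 -0.8  0.1] -0.2 n 1 tilt 1.85
z axis deg [ 1.81 -0.42]
[[3.2, -1.5, -0.2, 0.17]]
t 11.65 p [0.5353 0.3076 0.022 ] yaw 77.87 grip 0.498 F [-0.5  1.1 -0.4] rem [-3.3 -0.6  0. ] -0.2 n 1 tilt 1.83
z axis deg [ 1.78 -0.43]
[[3.1, -1.3, -0.1, 0.17]]
t 11.7 p [0.5355 0.3077 0.0223] yaw 77.87 grip 0.5 F [ 1.1 -0.9  0.6] rem [-3.5 -0.7 -0.3] -0.2 n 1 tilt 1.85
z axis deg [ 1.8  -0.42]
[[3.3, -1.4, 0.2, 0.17]]
```

>>> step_arm([
  [3,0,0,0],
  [0,0,0,0],
  [0,0,0,0],
  [0,0,0,0],
  [0,0,0,0],
], claw=0)

```text
time: 12.2
tool_pos: [0.5321, 0.3084, 0.0221]
tool_rot: [0.016, 0.106, 0.994, -0.002]
contact_force: [-0.1, 0.8, -0.2]
gripper_width: 0.196
```

```bash
python3 -c "
from h import *
grab_frame('scene');plan([.53,.307,.07],77.7,vmax=46)"
```

```text
t 12.25 p [0.5321 0.3085 0.0221] yaw 77.88 grip 0.2 F [-0.3  0.   0.1] rem [-2.1 -1.5 47.9] -0.2 n 2 tilt 1.83
z axis deg [ 1.78 -0.43]
[[0.1, -1.0, -24.0, 0.09], [0.1, -1.0, -24.0, 0.09]]
```

>>> step_arm([
  [0,0,-45,0],
])

```text
time: 12.35
tool_pos: [0.5253, 0.3062, 0.0597]
tool_rot: [0.009, 0.106, 0.994, -0.006]
contact_force: [-0.4, -0.9, -2.6]
gripper_width: 0.196
```

```bash
python3 -c "
from h import *
grab_frame('scene');grab_frame('scene');plan([.5,.307,.19],77.7,vmax=46)"
```

```text
t 12.45 p [0.5343 0.3104 0.0729] yaw 77.88 grip 0.193 F [1.6 1.1 0.1] rem [-34.3  -3.4 117.1] -0.2 n 3 tilt 2.29
z axis deg [ 2.28 -0.2 ]
[[9.4, -3.3, -39.4, 0.06], [9.4, -3.3, -39.4, 0.06], [9.4, -3.3, -39.4, 0.06]]
```

>>> step_arm([
  [12,-3,-40,0],
])

```text
time: 12.55
tool_pos: [0.5173, 0.3082, 0.1069]
tool_rot: [0.015, 0.106, 0.994, -0.003]
contact_force: [-0.1, -0.3, -1.6]
gripper_width: 0.202
```

```bash
python3 st.py;python3 st.py
```

```text
before [0.5173 0.3082 0.1069] [ 1.71 -0.48]
settled [0.521  0.3113 0.1186] [ 2.52 -0.06] q [ 0.425  0.081  1.778 -0.02   1.243 -0.928]
before [0.521  0.3113 0.1186] [ 2.52 -0.06]
settled [0.5229 0.3118 0.1185] [2.78 0.03] q [ 0.424  0.082  1.777 -0.021  1.238 -0.929]
```

>>> step_arm([
  [14,-8,-30,0],
])

```text
time: 12.75
tool_pos: [0.5042, 0.3057, 0.1436]
tool_rot: [0.021, 0.106, 0.994, 0.001]
contact_force: [-0.6, -1.2, -1.7]
gripper_width: 0.201
```

```bash
python3 st.py;  python3 - <<'E'
from h import *
plan([.5,-.05,.15],77.7,vmax=46)
for n in('top','scene'):
    im,d=snap(n); C=cloud(n,d); s,p,R=pose(); Z=C[...,2]
    L=p+np.array([.068,-.0147,.018]); r=np.hypot(C[...,0]-L[0],C[...,1]-L[1]); sat=im.max(2).astype(int)-im.min(2)
    m=(r<.05)&(abs(Z-L[2])<.02)&(sat<45)&(C[...,0]>L[0]-.03); P=C[m]; A=np.c_[P[:,:2]-P[:,:2].mean(0),np.ones(len(P))]
    c,_,_,_=np.linalg.lstsq(A,P[:,2],rcond=None); print(n,m.sum(),cv2.minEnclosingCircle((P[:,:2]*1000).astype(np.float32)),cv2.minAreaRect((P[:,:2]*1000).astype(np.float32)),'slope deg',np.degrees(c[:2]).round(2),'z',c[2].round(4),'pred',L.round(4))
    save(cv2.resize(im[140:320,150:390] if n=='top' else im[130:310,270:510],(800,600)),'l_'+n)
E
```

```text
before [0.5042 0.3057 0.1436] [ 2.39 -0.15]
settled [0.5057 0.3074 0.1523] [2.93 0.12] q [ 0.43   0.007  1.795 -0.02   1.292 -0.925]
t 12.8 p [0.5057 0.3074 0.1523] yaw 77.95 grip 0.195 F [3.1 3.8 1.9] rem [  -5.7 -357.4   -2.3] -0.2 n 8 tilt 2.93
z axis deg [2.93 0.12]
[[-8.6, -43.8, 0.2, 0.03], [-8.7, -43.8, 0.2, 0.03], [-8.7, -43.8, 0.2, 0.03], [-8.7, -43.8, 0.2, 0.03], [-8.7, -43.8, 0.2, 0.03], [-8.7, -43.8, 0.2, 0.03], [-8.8, -43.8, 0.2, 0.03], [-8.8, -43.8, 0.2, 0.03]]
top 571 ((574.1596069335938, 291.204833984375), 35.54327392578125) ((577.5848388671875, 284.54541015625), (68.58576965332031, 54.661006927490234), 22.349763870239258) slope deg [ 2.99 -0.04] z 0.1749 pred [0.5754 0.2931 0.1699]
scene 470 ((578.8590698242188, 290.08148193359375), 38.0204963684082) ((577.3092041015625, 290.9177551269531), (69.001953125, 71.9872055053711), 49.78732681274414) slope deg [-0.86  1.94] z 0.1734 pred [0.575  0.2928 0.1678]
```

View pics/l_scene.png

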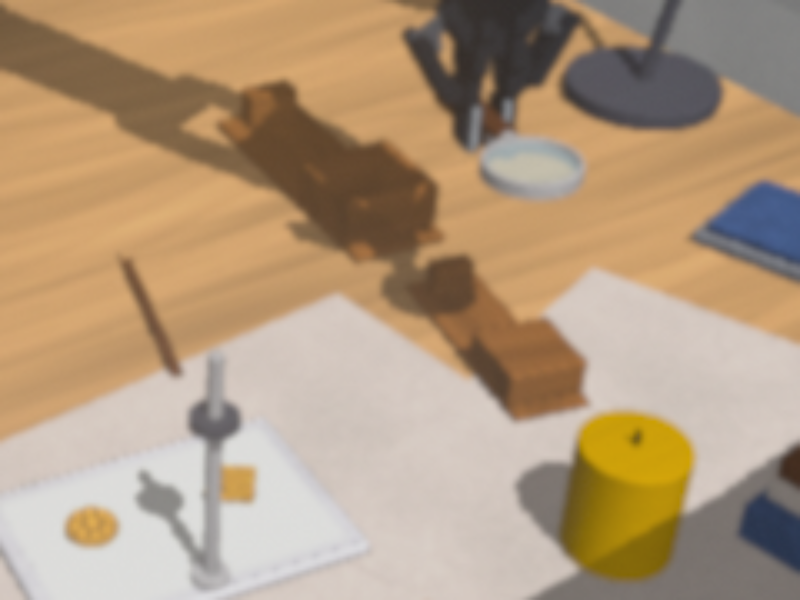

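The loupe is held clear of the rest, ring level to the eye at (533,165). The rosette is at (92,526) and the tile at (238,484). I'm moving across, with the ring passing on the robot side of the post.

>>> step_arm([
  [-9,-40,0,0],
  [-9,-40,0,0],
  [-9,-40,0,0],
])

```text
time: 13.2
tool_pos: [0.5071, 0.1847, 0.1454]
tool_rot: [0.024, 0.101, 0.995, 0.004]
contact_force: [0.8, -1.1, -1.5]
gripper_width: 0.197
```

```bash
python3 st.py;python3 st.py
```

```text
before [0.5071 0.1847 0.1454] [2.79 0.15]
settled [0.5069 0.1794 0.1446] [ 2.71 -0.15] q [ 0.208 -0.116  1.927 -0.013  1.285 -1.153]
before [0.5069 0.1794 0.1446] [ 2.71 -0.15]
settled [0.507  0.182  0.1447] [2.72 0.04] q [ 0.211 -0.115  1.925 -0.01   1.285 -1.148]
```

>>> step_arm([
  [-9,-40,0,0],
])

```text
time: 13.4
tool_pos: [0.5072, 0.1424, 0.1435]
tool_rot: [0.023, 0.103, 0.994, 0.004]
contact_force: [1.5, -0.6, -0.6]
gripper_width: 0.199
```

```bash
python3 st.py; python3 -c "
from h import *
grab_frame('scene');plan([.505,-.05,.15],77.7,vmax=46)"
```

```text
before [0.5072 0.1424 0.1435] [2.65 0.14]
settled [0.5069 0.1356 0.1426] [ 2.54 -0.27] q [ 0.125 -0.146  1.957 -0.011  1.287 -1.233]
t 13.5 p [0.5069 0.1379 0.1427] yaw 77.83 grip 0.206 F [ 0.2  0.6 -0.8] rem [  -1.9 -187.9    7.3] -0.1 n 5 tilt 2.54
z axis deg [ 2.54 -0.08]
[[-7.6, -36.8, -1.4, 0.03], [-7.6, -36.8, -1.4, 0.03], [-7.7, -36.8, -1.4, 0.03], [-7.7, -36.8, -1.4, 0.03], [-7.7, -36.8, -1.4, 0.03]]
```

>>> step_arm([
  [-8,-37,-1,0],
  [-8,-37,-1,0],
  [-8,-37,-1,0],
])

```text
time: 13.8
tool_pos: [0.5058, 0.0258, 0.1417]
tool_rot: [0.019, 0.103, 0.994, 0.003]
contact_force: [-0.3, -0.6, -1.0]
gripper_width: 0.204
```

```bash
python3 st.py;python3 st.py
```

```text
before [0.5058 0.0258 0.1417] [2.25 0.09]
settled [0.5059 0.021  0.1417] [ 2.24 -0.17] q [-1.060e-01 -1.900e-01  1.997e+00  1.000e-03  1.295e+00 -1.467e+00]
before [0.5059 0.021  0.1417] [ 2.24 -0.17]
settled [0.506  0.0235 0.1417] [2.25 0.  ] q [-0.103 -0.19   1.997  0.004  1.296 -1.463]
```

>>> step_arm([
  [-8,-37,0,0],
])

```text
time: 14.0
tool_pos: [0.506, -0.0121, 0.1407]
tool_rot: [0.019, 0.104, 0.994, 0.003]
contact_force: [-0.0, -0.6, -0.7]
gripper_width: 0.199
```

```bash
python3 st.py; python3 -c "
from h import *
grab_frame('scene');plan([.52,-.053,.125],77.7,vmax=46)"
```

```text
before [ 0.506  -0.0121  0.1407] [2.19 0.15]
settled [ 0.5059 -0.0183  0.1406] [ 2.17 -0.21] q [-0.185 -0.189  1.998  0.003  1.295 -1.544]
t 14.1 p [ 0.506  -0.0161  0.1407] yaw 77.69 grip 0.205 F [ 0.1  0.9 -1.7] rem [ 14.  -36.9 -15.7] 0.0 n 1 tilt 2.17
z axis deg [ 2.17 -0.04]
[[-21.0, -33.2, 16.3, -0.01]]
```

Next a partial move, then I'll measure both the lens and the rosette with the loupe in place.

>>> step_arm([
  [-18,-33,12,0],
])

```text
time: 14.2
tool_pos: [0.5178, -0.0496, 0.1297]
tool_rot: [0.02, 0.106, 0.994, 0.003]
contact_force: [1.1, -0.7, -0.7]
gripper_width: 0.202
```

```bash
cat > lens.py <<'E'
from h import *
import sys
grab_frame('scene');grab_frame('scene')
s,p,R=pose(); print('TCP',p.round(4),'zax',np.degrees(R[:2,2]).round(2))
for n in('top','scene'):
    im,d=snap(n); C=cloud(n,d); Z=C[...,2]
    L=p+np.array([.068,-.0147,.018]); r=np.hypot(C[...,0]-L[0],C[...,1]-L[1])
    m=(r<.048)&(abs(Z-L[2])<.014); m&=(C[...,0]-L[0])*.977-(C[...,1]-L[1])*.213>-.025
    P=C[m]; A=np.c_[P[:,:2]-L[:2],np.ones(len(P))]; c=np.linalg.lstsq(A,P[:,2],rcond=None)[0]
    (x,y),rad=cv2.minEnclosingCircle((P[:,:2]*1000).astype(np.float32))
    print(n,m.sum(),'circ',round(x,1),round(y,1),round(rad,1),'pct',np.percentile(P,[1,99],0).round(4).tolist(),'slope',np.degrees(c[:2]).round(2),'top z',np.median(P[:,2]).round(4),'pred',L.round(4))
    col=(np.hypot(C[...,0]-.667,C[...,1]+.027)<.03)&(Z>.12)&(Z<.155); print(' collar z',np.percentile(Z[col],[50,75,90]).round(4),C[col].mean(0).round(4))
    save(cv2.resize(im[170:290,270:430] if n=='top' else im[210:330,250:410],(800,600)),sys.argv[1]+n)
E
python3 lens.py m1
```

```text
TCP [ 0.5169 -0.0532  0.1271] zax [ 2.01 -0.04]
top 62 circ 609.7 -76.7 23.5 pct [[0.604, -0.098, 0.1445], [0.62, -0.0556, 0.157]] slope [ 9.07 -4.41] top z 0.1507 pred [ 0.5849 -0.0679  0.1451]
 collar z [0.1414 0.1432 0.1442] [ 0.6627 -0.0255  0.1412]
scene 654 circ 588.2 -67.8 37.3 pct [[0.5588, -0.1034, 0.1397], [0.6219, -0.035, 0.153]] slope [-1.68  1.47] top z 0.1482 pred [ 0.5849 -0.0679  0.1451]
 collar z [0.1407 0.1416 0.146 ] [ 0.6704 -0.0288  0.1402]
```

View pics/m1scene.png

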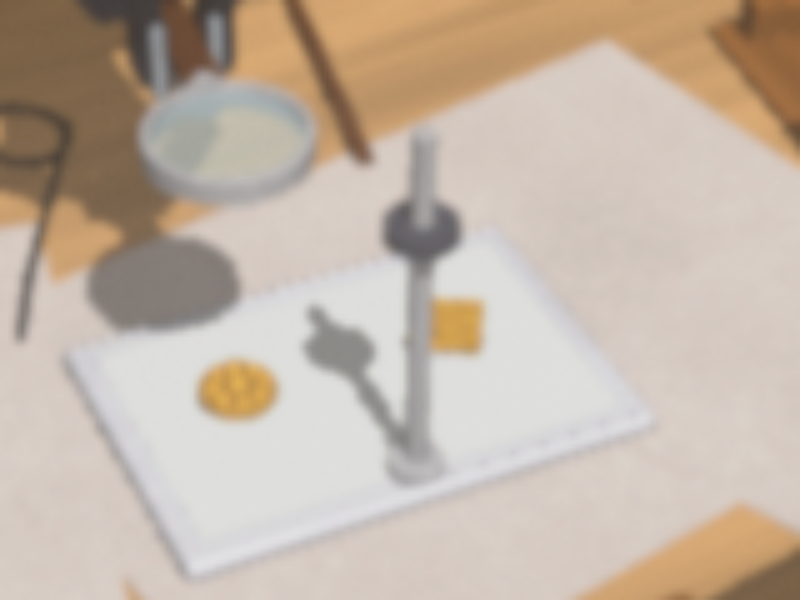

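The ring (225,140) is level and clear of the post and collar (422,228). Rosette (238,390), tile (455,327) and pad are undisturbed. Final correction is about +4 mm in x and −8.5 mm in z.

>>> step_arm([
  [-3.6,1,8.5,0],
])

```text
time: 14.5
tool_pos: [0.5217, -0.0498, 0.1205]
tool_rot: [0.019, 0.107, 0.994, 0.002]
contact_force: [0.1, -0.8, -1.5]
gripper_width: 0.203
```

```bash
python3 lens.py m2; python3 -c "
from h import *
plan([.5209,-.0529,.1186],77.7)"
```

```text
TCP [ 0.5201 -0.0494  0.118 ] zax [1.91 0.11]
top 53 circ 615.9 -72.7 21.1 pct [[0.6104, -0.092, 0.135], [0.623, -0.0523, 0.1456]] slope [ 3.13 -0.25] top z 0.1406 pred [ 0.5881 -0.0641  0.136 ]
 collar z [0.1413 0.1435 0.1457] [ 0.6625 -0.0256  0.1418]
scene 660 circ 591.5 -65.5 38.7 pct [[0.5618, -0.1008, 0.1309], [0.6255, -0.0322, 0.1439]] slope [-1.27  1.45] top z 0.139 pred [ 0.5881 -0.0641  0.136 ]
 collar z [0.1407 0.1417 0.1464] [ 0.6703 -0.0286  0.1403]
t 14.7 p [ 0.5204 -0.0499  0.1191] yaw 77.74 grip 0.202 F [ 0.3  0.  -1.1] rem [ 0.5 -3.  -0.5] -0.0 n 1 tilt 1.99
z axis deg [1.99 0.07]
[[-1.1, -2.8, 0.5, 0.04]]
```

>>> step_arm([
  [-1,-3,0,0],
])

```text
time: 14.8
tool_pos: [0.5208, -0.0524, 0.1192]
tool_rot: [0.017, 0.106, 0.994, 0.003]
contact_force: [0.2, -0.1, -1.7]
gripper_width: 0.2
```

```bash
python3 lens.py m3
python3 - <<'E'
from h import *
plan([.5209,-.0529,.1188],77.7)
for n in('top','scene'):
  z=np.load(f'/tmp/{n}.npz'); im=z['im'].astype(int); C=cloud(n,z['d']); X,Y,Z=np.moveaxis(C,-1,0); b=(im[...,0]-im[...,2]>60)
  for nm,y0,y1 in(('ros',-.12,-.015),('tile',-.01,.1)):
    m=(X>.53)&(X<.68)&(Y>y0)&(Y<y1)&(Z>.008)&(Z<.03)&b; print(n,nm,m.sum(),C[m].mean(0).round(4) if m.any() else '')
E
```

```text
TCP [ 0.5209 -0.053   0.1193] zax [2.01 0.06]
top 55 circ 615.9 -75.0 21.1 pct [[0.6108, -0.0953, 0.137], [0.6245, -0.0559, 0.147]] slope [18.42 -2.65] top z 0.1421 pred [ 0.5889 -0.0677  0.1373]
 collar z [0.1414 0.1437 0.1455] [ 0.6626 -0.0256  0.1418]
scene 662 circ 592.2 -69.6 36.7 pct [[0.5622, -0.1046, 0.132], [0.6256, -0.0364, 0.1451]] slope [-1.54  1.46] top z 0.1401 pred [ 0.5889 -0.0677  0.1373]
 collar z [0.1405 0.1418 0.1466] [ 0.6703 -0.0287  0.1403]
t 15.0 p [ 0.5209 -0.0531  0.1193] yaw 77.74 grip 0.2 F [-0.4  0.7 -0.2] rem [ 0.   0.2 -0.5] -0.0 n 1 tilt 2.02
z axis deg [2.01 0.07]
[[0.0, 0.2, 0.5, 0.04]]
top ros 0 
top tile 147 [0.5963 0.0347 0.0161]
scene ros 139 [ 0.5924 -0.07    0.0166]
scene tile 95 [0.6041 0.0357 0.0158]
```

View pics/m3scene.png

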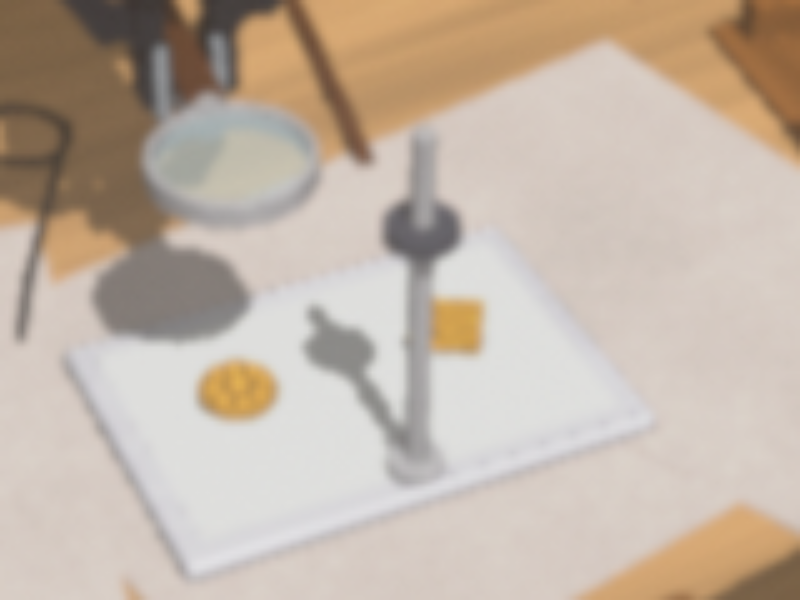

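```bash
python3 -c "
from h import *
s,p,R=pose(); print(p,s['joint_vel'].round(4),s['gripper_width']); print(job_done())"
```

```text
[ 0.5208797  -0.05307534  0.11934259] [-0.002  -0.      0.0006  0.0003 -0.0019 -0.0002] 0.19991987077386453
the job is handed in; nothing more can be done
None
```

I set the dimmer to the pointer, then picked up the loupe by its handle. The job was handed in at about 15 s with the loupe held still over the rosette; no verdict was reported.

**Last checks:**
- **Dimmer:** moved about 100 mm along the track. With the arm clear, both cameras put the grip's middle within about 1.5 mm of the pointer's. I did not look again after picking up the loupe, but the arm did not go back near it.
- **Centring:** in the scene camera the lens is centred over the rosette to within about 1 mm. In the top camera the arm hid most of the ring, so that view could not confirm it.
- **Height:** the lens centre works out to about 137 mm from the arm's position, against about 137 mm for the middle of the collar. The depth camera's reading of the lens is consistent with that to about 1 mm.
- **Stillness and samples:** joint speeds were near zero. In the scene camera the rosette and tile measured where they were at the start; the top camera confirms the tile, but the rosette was hidden there.

**Where checks disagreed or went wrong:**
- **Level:** the tool leaned about 2°, nearly the same lean as when it took the loupe from the level rest. That puts the loupe within about 0.5° of level, but the noisier scene-camera fit gave slopes of about 1.5°. The top-camera fit had too few points to use.
- **Grasp:** the first grip on the handle came out about 8 mm too high, so I opened on the rest and gripped again lower before lifting.

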